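Free the safety latch of the carver's chest and open its door

ROBOT

A 7-joint arm with a two-finger parallel gripper is mounted at the origin on the work surface. World frame = base frame: x ahead of the robot, y to its left, z up, the work surface at z = 0. Lengths are in m, angles in degrees, forces in N, time in s.
With the tool pointing down it reaches from about 0.425 to 0.825 m from the base axis. Payload 3.6 kg.
Tool frame: the origin (TCP) lies on the front face of the gripper's body, between the roots of the fingers; the fingertips stand 73 mm ahead of it and the grasp point (between the pads) lies 54 mm ahead of it (ctrl.finger_overhang is the distance from the TCP to the fingertips, in m); z points along the fingers, y is the line along which they close (so a half turn about z gives the same grasp; the last joint's range is limited). The gripper opens to 85 mm and grips with 20 to 120 N. Pads are 22 mm wide; open, the fingers measure 114 mm over their backs; the gripper's body (76 mm by 85 mm) begins 54 mm behind the grasp point. The pads swing forward as they close: fully open they stand 13 mm farther back than shut.
Start: joints at [75.774, 35.231, -0.722, 81.555, 0.464, 63.22, -2.315], TCP at [0.143, -0.634, 0.304] pointing down, gripper open.
Joint ranges: [-178.69, 178.69], [-17.37, 117.87], [-77.05, 75.6], [15.02, 138.74], [-78.02, 258.01], [0.78, 113.62], [-162.83, 162.83]. Speed limits (degrees/s): [159.86, 159.86, 180, 180, 180, 180, 180].

INTERFACE

Orientations are given as [roll, pitch, yaw] about the fixed x, y, z axes, in that order (R = Rz(yaw) Ry(pitch) Rx(roll)).
In Python, from rig import ctrl gives the robot as it stands.
- The arm moves only by the shell command python3 -m jog 'ROWS' [FORCE]. ROWS is JSON, a list of rows, each a list of 5 numbers: the shift along the tool's x, y, z each as a share of 300 mm, from -1 to 1, then the turn about the tool's z as a share of 90 degrees, from -1 to 1, then the closure, from 0 (fully open) to 1 (shut). In form: [[x, y, z, spin, fingers], ...]. A call has 1 to 20 rows; each row is the pose to reach, as a shift and turn from the pose commanded when the call began, along the tool's axes at that moment; what a row does not reach only later rows make up. A row lasts 1/8 s, in which the tool goes at most 62.5 mm and 10.7 degrees, less where a joint would pass 70% of its speed; a pose out of reach is approached as far as the arm can. A call with a number of a shift or a turn outside -1 to 1 is refused whole. A call with a gripper value outside its range is refused whole. The fingers move at their own pace and stop on an object; FORCE is the grip in N (left out, the last holds). Time passes only in rows, so rows that repeat a pose let the fingers close. It gives the time, the measured TCP pose, the force, the opening and the grip force at its end, in the units of the state.
- ctrl.observe(): the state, without advancing time (a new reading comes with each control period).
- ctrl.get_image(name): name is "side" or "top"; returns a dict with "img" (420x560x3 uint8, blue, green, red), "camera_matrix" (3x3 intrinsics, pixels), "k1" (the pictures are not rectified: a ray, as slopes to the right and down, at radius r is drawn at 1 + k1 r^2 times it, then the intrinsics apply), "extrinsics" (4x4, takes a point from camera to world coordinates). Camera axes: x right, y up, looking along -z (the intrinsics and any distortion apply to the point x, -y, -z); pixel columns grow to the right and rows downward; lengths in m; the calibration is good to about 2 mm. A picture is of the moment at which its call begins. There is no depth.
- ctrl.job_done(): hands the job in; it is judged then, once.
The state is a dict: "time_s": time; "q": joint angles; "joint_vel": joint speeds; "effort": joint torques, N m; "tcp_pos": TCP position; "eef_rot": TCP orientation; "force": force on the tool from outside, world axes, zero at the start; "moment": the same for the moment, N m; "gripper_width": finger opening in m; "grasp_force": force on a finger pad.
Only numpy, scipy, OpenCV 4.12 (cv2) and the standard library are available. Lean on these libraries where they do the work, as an engineer would, in place of code of your own. Each camera call takes 0.05 s, during which the arm holds its last target. There are 200 camera calls.

TASK

With the wooden-handled steel pusher from its block, gently press the sprung safety hook down through the narrow gap behind the top edge of the chest door, ease the door out while the hook is held down, and swing it open to 60 degrees or more. Never push on the hook, the door or the chest with more than about 15 N. Then stand the pusher in the hole of its block again, fully down, and leave the mallet, the plaque and the wax jar where they are.

Things in the scene. Friction and masses are not known exactly. Their poses are not given: they have to be found in the camera images.
- chest: Wooden tool chest, fixed to the bench, 200 deep (x) by 240 wide (y) by 220 high. Origin: centre of its underside. Own -x: the front, where the door is; +y: the hinge side; z up. Walls and roof 12 thick. The roof stops 14 mm behind the shut door's inner face, which leaves a gap 14 mm wide along the whole front of the top, some 2 mm more when the door stands ajar.
- gap (a point): Middle of the 14 mm gap at the chest's top, straight above the pad of the hook; axes as the chest's. Door's inner face 7 mm off in -x, roof's edge 7 mm off in +x. Below is the flat pad ending a white sprung hook: it reaches from 6 mm to the door side of this point in under the roof, and 10 mm to either side in y. Hung by hand: the pad's top lies 24 to 40 mm below this point, to be felt.
- barb (a point): Point at the chest's top straight above the hook's barb, 17 mm to +y of point gap, where the door's white keeper catches: do not press here. Felt at the pad, the hook resists with 2.5 N at first and 0.6 N more per mm (friction apart): the barb is clear of the keeper just before its hard stop, 9 mm down (8 N): press it to the stop. Hold it down until the door has come 6 mm; then it may be let up.
- hinge (a point): Point on the door's vertical hinge axis, at the height of the chest's top. The axis lies in the plane of the shut door's inner face, at the chest's +y edge, 196 mm in y from point gap.
- door (a joint): Door angle, rad: 0 shut, grows as the free edge (chest's -y side) swings out to the chest's -x, up to 1.7. 240 wide, 210 high, 14 thick; hung by hand, with its hook, its top is up to 8 mm above or below the chest's top; small knob on its front. Stays where it is left (1 N at the free edge moves it). With the hook up it has 3 mm of play. It can be pushed from inside, the pusher's rod against its inner face.
- pusher_grip (a point): Centre of the pusher's square light-wood handle, 24 by 24 by 56 high (z along the pusher, up; faces along its x and y). The pusher weighs about 90 g; it starts upright in its block, with the underside of the handle resting on the block's top.
- pusher_tip (a point): Flat lower end of the pusher's steel rod, 8 mm thick and 75 mm long below the handle; 103 mm below the handle's centre.
- stand_hole0 (a point): Centre of the mouth of the hole in the pusher's dark wooden block (70 by 70 by 80 high, fixed). The hole is 16 mm square and goes right through. With the pusher fully down the handle's underside rests here.
- mallet: Bystander: turned wooden carver's mallet standing on its head, 80 across, 200 high. Origin: centre of its underside.
- plaque: Bystander: carved wooden plaque lying flat, 100 by 140 by 33 high. Origin: centre of its underside.
- wax: Bystander: small jar of wax with a steel cap, 68 across, 60 high. Origin: centre of its underside.
Mind the look-alikes: they are no part of the job. Leave any pink or turquoise look-alike of the part that bears stand_hole0 alone.

How it is judged (in metres and radians):
On the way, in this order (a step that is already met when the one before it is completed fails the run):
1. the pusher's rod is through the gap over the hook, its tip over 29 mm below the chest's top, with the door still latched (z of pusher_tip in the frame of gap between -0.07 and -0.029 m and x of pusher_tip in the frame of gap between -0.014 and 0.012 m and y of pusher_tip in the frame of gap between -0.016 and 0.016 m and value of joint door below 0.05 rad), for 0.1 s.
2. the door is open by more than 0.87 rad (value of joint door above 0.87 rad), for 0.2 s.
At the end, for the whole second after the job is handed in: the door stands still, open by more than 0.87 rad (50 degrees); the pusher stands upright (within 0.1 rad) in the hole of its block, within 10 mm of the hole's centre and fully down to within 4 mm, released (value of joint door above 0.87 rad and velocity of joint door between -0.05 and 0.05 rad/s and horizontal distance between each of pusher_tip, pusher_grip and stand_hole0 below 0.01 m and height (world z) of pusher_tip below 0.009 m and angle between pusher_grip's own z axis and vertical below 0.1 rad and z of pusher_grip in the frame of stand_hole0 above 0 m); the robot touches nothing.
It fails at once if the pusher is pushed against a part of the chest (hook, door, roof) with more than 18 N (contact force between pusher and chest above 18 N).
It fails at once if the robot itself pushes on the chest with more than 18 N (contact force between any of the fingers, the arm and chest above 18 N).
It fails at once if the mallet, the plaque or the wax jar is moved by more than 25 mm (distance of any of mallet, plaque, wax from where it was at the start of the episode above 0.025 m).
It also fails if it takes over 72 s, if anything falls off the work surface, if the arm or the gripper's body presses on something with over 40 N, if the wrist force passes 120 N, or if a joint passes its speed limit or range.

## Working session

There is one attempt and no reset: what is moved stays moved. The work goes in short steps, Python scripts to look and compute and a shell command to move; the robot and the scene stay as the last step left them, time stands still between calls to the robot, and variables do not carry over. Pictures are saved under pics/ and viewed, at most 13 in all, crops included, and the job is handed in when it is done.

```bash
ls; mkdir -p pics; python3 - <<'E'
from rig import ctrl
import cv2,json
for n in("side","top"):
    d=ctrl.get_image(n); cv2.imwrite(f"pics/{n}0.png",d["img"]); print(n,d["camera_matrix"],d["k1"],d["extrinsics"])
print(ctrl.observe(),ctrl.finger_overhang)
E
```

```text
pics
side [[479.44003477   0.         278.33920728]
 [  0.         479.44003477 203.05787683]
 [  0.           0.           1.        ]] -0.16829197008295468 [[ 0.82996897  0.3184581  -0.45796938 -0.05866739]
 [-0.55741268  0.44253358 -0.70246362 -0.95286582]
 [-0.0210384   0.83830094  0.54480172  0.87784152]
 [ 0.          0.          0.          1.        ]]
top [[501.05172163   0.         280.91440458]
 [  0.         501.05172163 209.51201056]
 [  0.           0.           1.        ]] 0.030331820750852025 [[ 1.48959285e-03  9.93490085e-01 -1.13908873e-01  3.59698897e-01]
 [-9.99955715e-01  4.21339389e-04 -9.40164144e-03 -2.34799962e-02]
 [-9.29244326e-03  1.13917833e-01  9.93446716e-01  1.68080662e+00]
 [ 0.00000000e+00  0.00000000e+00  0.00000000e+00  1.00000000e+00]]
{'time_s': 0.1, 'q': array([75.77333252, 35.28338119, -0.72328054, 81.63454808,  0.46455767,
       63.21879163, -2.31383789]), 'joint_vel': array([ 0.02952493, -0.20177475,  0.03605189, -0.25210723,  0.0134549 ,
        0.01891139,  0.01424137]), 'effort': array([ 1.29012431e-03, -4.70382714e+01,  2.60144547e-01, -1.71571130e+01,
        1.00314242e-02,  5.88888943e-03,  1.88221287e-05]), 'tcp_pos': array([ 0.14288971, -0.63355251,  0.30284355]), 'eef_rot': array([-1.79866171e+02,  1.86543494e-03,  1.27135583e+01]), 'force': array([-0.2859892 , -1.06465716, -0.89513136]), 'moment': array([ 0.0022652 , -0.00630735,  0.05496509]), 'grasp_force': 0.0, 'gripper_width': 0.0855940968334815} 0.0726
```

View pics/side0.png

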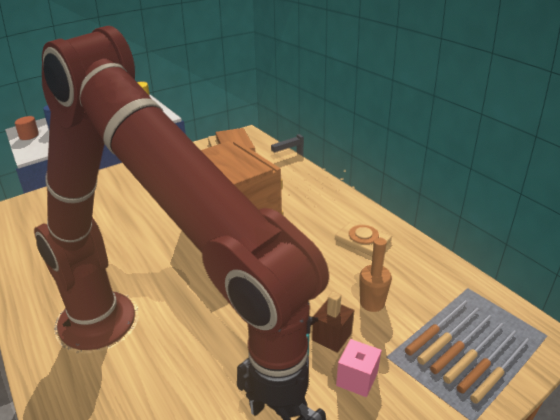

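View pics/top0.png

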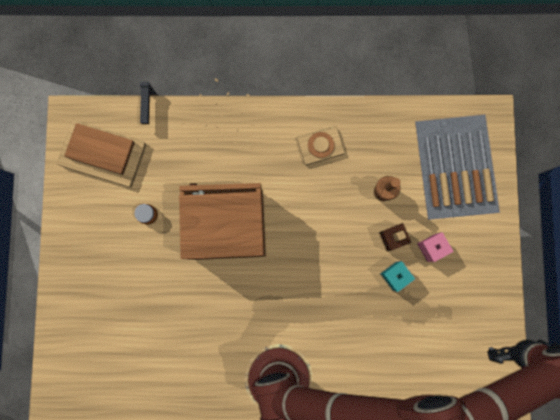

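The side view shows the chest behind the arm at about (240,165), the block with the pusher at (333,320) and the pink look-alike at (358,367). In the top view the chest spans (180–264, 184–260) with its front toward +x and the white hook/keeper near (197,192). The pusher handle is near (400,237), with the mallet at (387,187).

```bash
cat > h.py <<'E'
import numpy as np,cv2
from rig import ctrl
def ray(d,uv):
    K=d["camera_matrix"];E=np.array(d["extrinsics"])
    p=cv2.undistortPoints(np.array([[uv]],float),K,np.array([d["k1"],0,0,0,0.]),)[0,0]
    v=E[:3,:3]@np.array([p[0],-p[1],-1]); return E[:3,3],v
# undistortPoints iterates r'=r(1+k1 r^2): same model
def onz(d,uv,z):
    o,v=ray(d,uv); return o+v*(z-o[2])/v[2]
def two(d1,uv1,d2,uv2):
    o1,v1=ray(d1,uv1);o2,v2=ray(d2,uv2)
    A=np.c_[v1,-v2]; s=np.linalg.lstsq(A,o2-o1,rcond=None)[0]
    a=o1+s[0]*v1;b=o2+s[1]*v2; return (a+b)/2,np.linalg.norm(a-b)
def proj(d,P):
    E=np.array(d["extrinsics"]);c=np.linalg.inv(E)@np.r_[P,1]
    x,y=c[0]/-c[2],-c[1]/-c[2];k=1+d["k1"]*(x*x+y*y);K=d["camera_matrix"]
    return K[0,0]*x*k+K[0,2],K[1,1]*y*k+K[1,2]
E
python3 - <<'E'
from h import *
d=ctrl.get_image("top");s=ctrl.get_image("side")
a=cv2.resize(d["img"][175:270,165:285],None,fx=6.6,fy=6.3,interpolation=cv2.INTER_CUBIC)
b=cv2.resize(d["img"][215:265,370:430],None,fx=6.6,fy=6,interpolation=cv2.INTER_CUBIC)
c=cv2.resize(s["img"][285:355,300:360],None,fx=6.6,fy=4.3,interpolation=cv2.INTER_CUBIC)
cv2.imwrite("pics/chest.png",a);cv2.imwrite("pics/blk.png",np.hstack([b[:300],c[:300]]))
for uv in[(180,184),(264,184),(264,260),(180,260)]:print(uv,onz(d,uv,.22))
print(onz(d,(401,237),.136),onz(d,(387,187),.2))
E
```

```text
(180, 184) [0.60291664 0.28853803 0.22      ]
(264, 184) [0.60299321 0.04040032 0.22      ]
(264, 260) [0.37974346 0.03919773 0.22      ]
(180, 260) [0.37958512 0.28301101 0.22      ]
[ 0.45199673 -0.37786353  0.136     ] [ 0.59715075 -0.32552729  0.2       ]
```

View pics/chest.png

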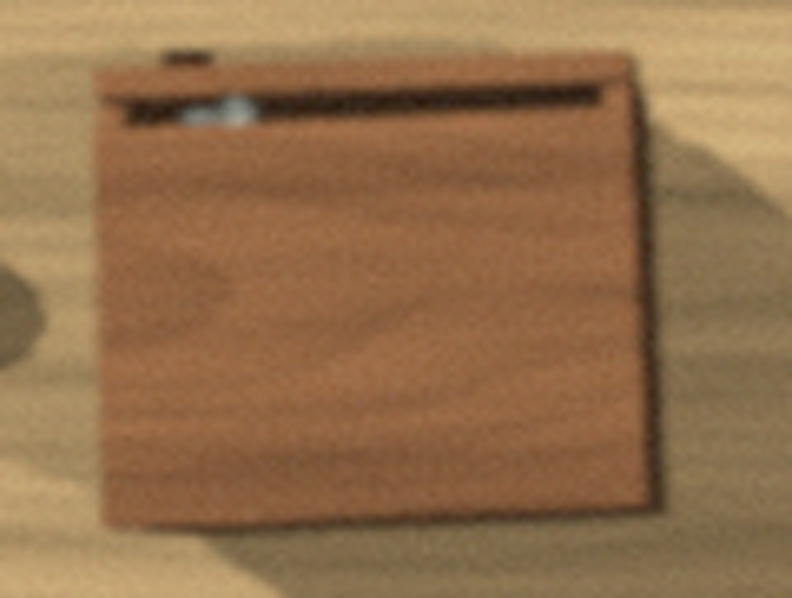

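View pics/blk.png

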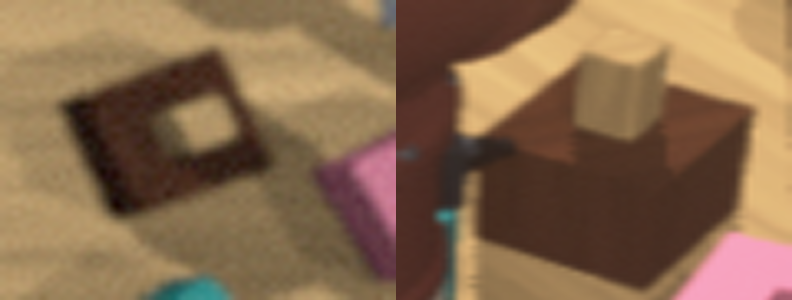

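The chest crop shows the roof edge of the gap running from (127,122) to (600,104), with white keeper/pad at about (185–255,112). In the block crop the handle top centre is at about (207,125) and the block is turned by about 21°.

```bash
python3 - <<'E'
from h import *
d=ctrl.get_image("top");s=ctrl.get_image("side")
C=lambda u,v:(165+(u+.5)/6.6-.5,175+(v+.5)/6.3-.5)
B=lambda u,v:(370+(u+.5)/6.6-.5,215+(v+.5)/6-.5)
S=lambda u,v:(300+(u-396+.5)/6.6-.5,285+(v+.5)/4.3-.5)
for n,p in dict(roofL=(127,122),roofR=(600,104),rearL=(105,525),rearR=(640,502),frontL=(97,70),frontR=(630,55),innerR=(600,85),innerL=(127,100),wL=(183,112),wR=(257,108)).items(): print(n,onz(d,C(*p),.22)[:2].round(4))
print("two handle",two(d,B(207,125),s,S(622,45)), onz(d,B(207,125),.136))
for p in[(90,95),(217,50),(268,163),(135,210)]:print(onz(d,B(*p),.08)[:2].round(4))
for p in[(170,105),(225,93),(241,140),(188,156)]:print(onz(d,B(*p),.136)[:2].round(4))
# light-wood mask inside the block
hsv=cv2.cvtColor(d["img"],cv2.COLOR_BGR2HSV)[225:255,382:412]
m=(hsv[...,2]<75).astype(np.uint8)
k=cv2.findContours(m,cv2.RETR_EXTERNAL,cv2.CHAIN_APPROX_NONE)[0];k=max(k,key=cv2.contourArea);print(cv2.minAreaRect(k),cv2.contourArea(k))
for row in hsv[...,2]: print(*row)
E
```

```text
roofL [0.5733 0.2766]
roofR [0.5818 0.0654]
rearL [0.3856 0.2818]
rearR [0.3963 0.0464]
frontL [0.5979 0.2906]
frontR [0.6051 0.0521]
innerR [0.5908 0.0655]
innerL [0.5837 0.2768]
wL [0.578  0.2517]
wR [0.5799 0.2187]
two handle (array([ 0.45641981, -0.37725749,  0.13735899]), np.float64(0.0008448024577420915)) [ 0.45686225 -0.37780714  0.136     ]
[ 0.4763 -0.3348]
[ 0.5003 -0.3965]
[ 0.4403 -0.4193]
[ 0.4153 -0.355 ]
[ 0.4671 -0.3609]
[ 0.4733 -0.3866]
[ 0.4492 -0.3933]
[ 0.441  -0.3686]
((13.258620262145996, 12.396553039550781), (20.6121826171875, 25.440261840820312), 68.19859313964844) 299.0
154 154 156 152 158 154 150 155 153 153 145 143 131 113 95 87 83 76 70 66 73 98 130 164 175 180 177 178 177 177
163 165 162 163 163 161 160 157 153 135 123 108 101 80 68 63 73 69 67 69 73 87 114 156 181 188 189 185 184 188
170 167 167 166 161 162 151 142 123 101 89 81 79 69 65 71 67 69 70 72 74 81 97 141 174 188 190 194 193 191
168 167 163 157 145 131 115 104 85 71 75 72 75 68 69 71 66 71 66 74 75 79 89 118 168 190 195 194 197 197
161 157 138 122 105 93 82 76 64 69 67 65 63 69 71 68 67 72 69 
[... 1940 characters left out ...]
66 152 124 78 42 32 40 51 60 77 90 97 115 124 133 132 136 138 138 141 137 138 137 140 136 140 136 134 123
178 180 170 143 110 73 60 63 73 90 106 113 127 130 141 139 140 139 136 141 142 137 139 142 140 143 141 140 138 126
184 185 184 170 149 123 110 109 117 121 125 134 136 136 134 136 139 137 137 140 137 142 138 141 138 137 138 141 138 129
184 181 183 181 175 165 153 147 131 131 132 134 133 138 133 134 136 136 134 140 133 136 137 137 139 134 139 138 135 131
183 179 181 182 185 184 173 163 143 134 129 128 132 130 132 134 132 133 134 135 131 134 133 134 133 129 131 129 129 130
180 182 181 176 176 178 178 173 157 137 127 123 125 122 126 130 129 128 126 130 123 126 129 130 133 128 130 129 129 132
```

```bash
python3 -m jog '[[0.1,-0.05,0,-0.03,0],[0.25,-0.13,0,-0.06,0],[0.4,-0.2,0,-0.092,0],[0.55,-0.28,0,-0.092,0],[0.7,-0.35,0,-0.092,0],[0.85,-0.42,0,-0.092,0],[0.95,-0.48,0,-0.092,0],[1,-0.5,0,-0.092,0],[1,-0.5,0,-0.092,0],[1,-0.5,0,-0.092,0]]' 40
cat >> h.py <<'E'
from scipy.spatial.transform import Rotation as Ro
def need(P):
    o=ctrl.observe();R=Ro.from_euler('xyz',o["eef_rot"],degrees=True).as_matrix()
    print("tcp",o["tcp_pos"].round(4),"rot",o["eef_rot"].round(2),"rows",(R.T@(np.array(P)-o["tcp_pos"])/.3).round(4),"F",o["force"].round(2))
E
python3 -c "
from h import *
need([.457,-.377,.22]);need([.457,-.377,.162])"
```

```text
time_s: 1.55
tcp_pos: [0.4008, -0.4236, 0.3038]
eef_rot: [180.0, 0.1, 20.8]
force: [0.3, 0.7, 0.4]
gripper_width: 0.0852
grasp_force: 0.0
tcp [ 0.4008 -0.4236  0.3038] rot [1.7997e+02 1.1000e-01 2.0790e+01] rows [ 0.2308 -0.0788  0.2789] F [0.31 0.71 0.35]
tcp [ 0.4008 -0.4236  0.3038] rot [1.7997e+02 1.1000e-01 2.0790e+01] rows [ 0.2312 -0.0789  0.4723] F [0.31 0.71 0.35]
```

```bash
python3 -m jog '[[0.1,-0.04,0,0,0],[0.2,-0.07,0,0,0],[0.231,-0.079,0.05,0,0],[0.231,-0.079,0.15,0,0],[0.231,-0.079,0.25,0,0],[0.231,-0.079,0.35,0,0],[0.231,-0.079,0.43,0,0],[0.231,-0.079,0.472,0,0],[0.231,-0.079,0.472,0,0],[0.231,-0.079,0.472,0,0]]' 40 && python3 -m jog '[[0,0,0,0,1],[0,0,0,0,1],[0,0,0,0,1],[0,0,0,0,1],[0,0,0,0,1],[0,0,0,0,1],[0,0,0,0,1],[0,0,0,0,1]]' 40; python3 -c "
from h import *
print(ctrl.observe())
d=ctrl.get_image('side');cv2.imwrite('pics/s1.png',cv2.resize(d['img'],(784,588)))"
```

```text
time_s: 2.8
tcp_pos: [0.459, -0.3756, 0.1631]
eef_rot: [179.9, -0.0, 21.0]
force: [0.6, -0.6, 0.7]
gripper_width: 0.0853
grasp_force: 0.0
time_s: 3.8
tcp_pos: [0.4591, -0.3749, 0.1627]
eef_rot: [180.0, -0.0, 21.0]
force: [0.1, 0.3, 5.1]
gripper_width: 0.0237
grasp_force: 40.4
{'time_s': 3.8, 'q': array([ 39.58186854,  39.66383207,  -3.96378245,  99.88857299,
         3.8864885 ,  40.53434546, -35.43519672]), 'joint_vel': array([-0.10074729,  0.07824063,  0.04499449, -0.03520045, -0.01464804,
       -0.04129939,  0.08191523]), 'effort': array([-2.12138373e-02, -4.27738881e+01, -3.69996959e-01, -1.15117773e+01,
        1.80866704e-03, -8.94559454e-02, -2.25819538e-03]), 'tcp_pos': array([ 0.45906609, -0.37492133,  0.16270028]), 'eef_rot': array([ 1.79963596e+02, -2.80236570e-02,  2.09899475e+01]), 'force': array([0.13799658, 0.34542076, 5.05949925]), 'moment': array([ 0.03622723,  0.05932333, -0.03392415]), 'grasp_force': 40.41711866855621, 'gripper_width': 0.0236780720267158}
```

View pics/s1.png

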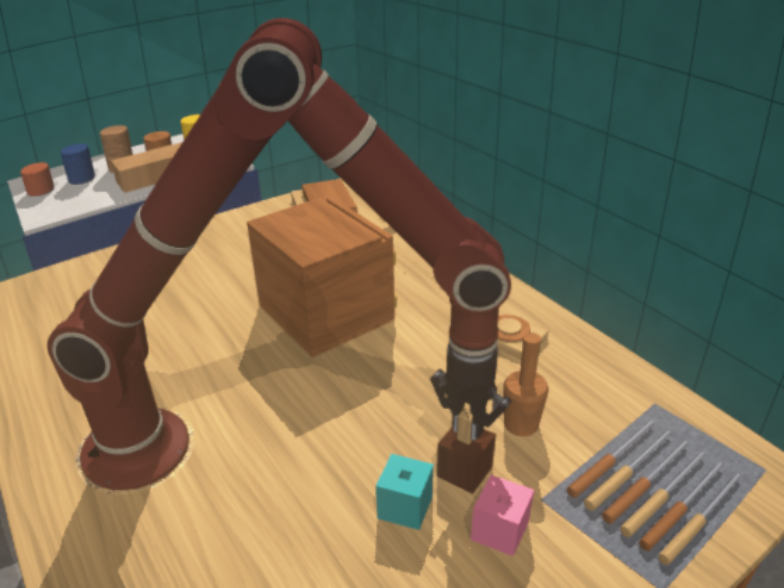

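The grasp looks right: the handle is between the pads and the block stands at (466,455). The chest's gap at (360,220) in this enlarged side view is now unobstructed. Lift and carry.

```bash
python3 -m jog '[[0,0,-0.05,0,1],[0,0,-0.15,0,1],[0,0,-0.27,0,1],[0,0,-0.4,0,1],[0,0,-0.53,0,1],[0,0,-0.66,0,1],[0,0,-0.79,0,1],[0.05,-0.08,-0.88,0,1],[0.12,-0.2,-0.92,0,1],[0.2,-0.32,-0.92,0,1],[0.28,-0.45,-0.92,0,1],[0.36,-0.58,-0.92,0,1],[0.44,-0.7,-0.92,0,1],[0.5,-0.8,-0.92,0,1],[0.56,-0.9,-0.92,0,1]]' 100 && python3 -m jog '[[0.08,-0.12,0,0,1],[0.16,-0.24,0,0,1],[0.24,-0.36,0,0,1],[0.32,-0.5,0,0,1],[0.4,-0.64,0,0,1],[0.48,-0.77,0,0,1],[0.54,-0.86,0,0,1],[0.56,-0.89,0,0,1],[0.56,-0.89,0,0,1],[0.56,-0.89,0,0,1],[0.56,-0.89,0,0,1]]'; python3 - <<'E'
from h import *
need([.58,.247,.3927])
d=ctrl.get_image('side');cv2.imwrite('pics/s2.png',cv2.resize(d['img'][80:260,160:400],(800,600),interpolation=cv2.INTER_CUBIC))
E
```

```text
time_s: 5.72
tcp_pos: [0.5184, -0.0612, 0.4382]
eef_rot: [-180.0, 0.1, 21.0]
force: [0.7, -0.6, -1.6]
gripper_width: 0.0229
grasp_force: 98.2
time_s: 7.1
tcp_pos: [0.5805, 0.2452, 0.4388]
eef_rot: [179.9, -0.0, 20.8]
force: [1.1, -0.1, -1.6]
gripper_width: 0.023
grasp_force: 98.3
tcp [0.5805 0.2452 0.4388] rot [ 1.7995e+02 -2.0000e-02  2.0840e+01] rows [ 0.0007 -0.0065  0.1535] F [ 1.1  -0.09 -1.61]
```

View pics/s2.png

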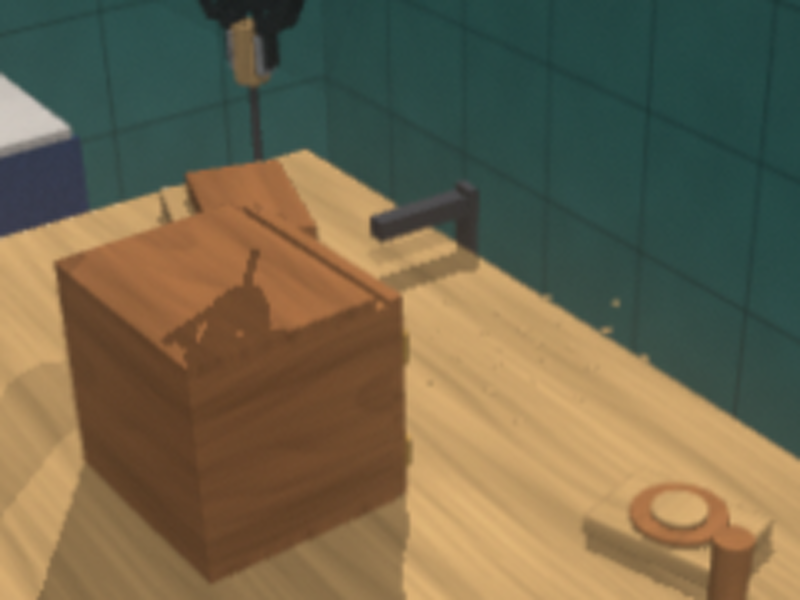

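The side crop shows the tip at (259,159), hovering above the far end of the gap line, which runs from (245,208) to (400,298). The pusher hangs straight. Lower it to about 10 mm above the top and compare closely.

```bash
python3 -m jog '[[0,-0.0065,0.03,0,1],[0,-0.0065,0.08,0,1],[0,-0.0065,0.13,0,1],[0,-0.0065,0.153,0,1],[0,-0.0065,0.153,0,1],[0,-0.0065,0.153,0,1],[0,-0.0065,0.153,0,1]]'; python3 - <<'E'
from h import *
need([.58,.247,.3927])
o=ctrl.observe()["tcp_pos"]
d=ctrl.get_image('side');t=ctrl.get_image('top')
print("tip pred side",proj(d,o-[0,0,.1577]),"top",proj(t,o-[0,0,.1577]))
for P in[(.5733,.2766,.22),(.5818,.0654,.22),(.5838,.2766,.22),(.5923,.0654,.22)]:print("side",proj(d,P))
a=cv2.resize(d['img'][120:180,215:295],(800,600),interpolation=cv2.INTER_CUBIC)
cv2.imwrite('pics/s3.png',a)
b=cv2.resize(t['img'][180:204,172:204],(400,300),interpolation=cv2.INTER_CUBIC)
cv2.imwrite('pics/t3.png',b)
E
```

```text
time_s: 8.02
tcp_pos: [0.5797, 0.2489, 0.3931]
eef_rot: [-180.0, -0.1, 21.0]
force: [-1.2, -0.5, -1.0]
gripper_width: 0.0228
grasp_force: 98.2
tcp [0.5797 0.2489 0.3931] rot [-1.7999e+02 -8.0000e-02  2.0990e+01] rows [-0.0013  0.0063  0.0015] F [-1.21 -0.53 -1.01]
tip pred side (np.float64(237.69060387031752), np.float64(139.91443475885438)) top (np.float64(192.2819823331978), np.float64(190.9996847500865))
side (np.float64(231.92447792714677), np.float64(141.8314949337934))
side (np.float64(270.5657471014672), np.float64(166.93110436920213))
side (np.float64(234.81022488501108), np.float64(140.9658811055891))
side (np.float64(273.6358041420338), np.float64(165.8913065336361))
```

View pics/s3.png

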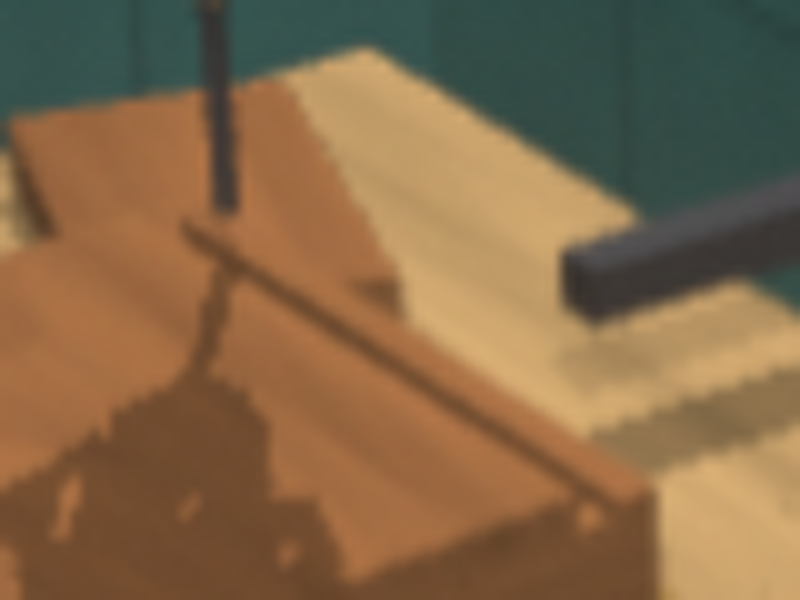

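The crop shows the tip at (227,210) and the dark gap line from (185,230) to (610,500). The tip agrees with the prediction to within 0.6 px, so the rod is above the gap. Probe down gently.

```bash
python3 -m jog '[[0.003,0.0065,0.02,0,1],[0.003,0.0065,0.035,0,1],[0.003,0.0065,0.042,0,1],[0.003,0.0065,0.048,0,1],[0.003,0.0065,0.054,0,1],[0.003,0.0065,0.06,0,1]]'; python3 -c "
from h import *
need([.581,.247,.368])"
```

```text
time_s: 8.88
tcp_pos: [0.581, 0.2473, 0.3744]
eef_rot: [-180.0, -0.0, 21.0]
force: [0.2, -0.0, -0.7]
gripper_width: 0.0231
grasp_force: 98.2
tcp [0.581  0.2473 0.3744] rot [-1.7999e+02 -1.0000e-02  2.1000e+01] rows [-0.0005  0.001   0.0215] F [ 0.19 -0.   -0.66]
```

```bash
python3 -m jog '[[0,0,0.007,0,1],[0,0,0.014,0,1],[0,0,0.02,0,1],[0,0,0.02,0,1]]';python3 -m jog '[[0,0,0.007,0,1],[0,0,0.014,0,1],[0,0,0.014,0,1],[0,0,0.014,0,1]]'
```

```text
time_s: 9.38
tcp_pos: [0.581, 0.2472, 0.3683]
eef_rot: [180.0, 0.0, 21.0]
force: [-0.1, 1.0, -0.8]
gripper_width: 0.0228
grasp_force: 98.2
time_s: 9.88
tcp_pos: [0.5811, 0.2473, 0.3643]
eef_rot: [-180.0, -0.0, 21.0]
force: [-0.5, -0.4, -0.8]
gripper_width: 0.0231
grasp_force: 98.2
```

```bash
python3 -m jog '[[0,0,0.01,0,1],[0,0,0.02,0,1],[0,0,0.027,0,1],[0,0,0.027,0,1]]'
for i in 1; do python3 -m jog '[[0,0,0.007,0,1],[0,0,0.013,0,1],[0,0,0.013,0,1]]'; done
```

```text
time_s: 10.38
tcp_pos: [0.581, 0.2472, 0.3558]
eef_rot: [180.0, 0.0, 21.0]
force: [-0.1, 0.0, -1.1]
gripper_width: 0.0228
grasp_force: 98.2
time_s: 10.75
tcp_pos: [0.581, 0.2472, 0.352]
eef_rot: [-180.0, 0.0, 21.0]
force: [-0.7, -0.1, -1.1]
gripper_width: 0.0231
grasp_force: 98.2
```

```bash
python3 -m jog '[[0,0,0.007,0,1],[0,0,0.013,0,1],[0,0,0.013,0,1]]'
```

```text
time_s: 11.12
tcp_pos: [0.581, 0.2472, 0.3481]
eef_rot: [180.0, 0.0, 21.0]
force: [0.4, 0.3, -1.2]
gripper_width: 0.0226
grasp_force: 98.2
```

```bash
python3 -m jog '[[0,0,0.005,0,1],[0,0,0.01,0,1],[0,0,0.01,0,1]]'
```

```text
time_s: 11.5
tcp_pos: [0.581, 0.2472, 0.3451]
eef_rot: [180.0, 0.0, 21.0]
force: [-0.5, 0.3, -1.2]
gripper_width: 0.023
grasp_force: 98.2
```

```bash
python3 -m jog '[[0,0,0.005,0,1],[0,0,0.01,0,1],[0,0,0.01,0,1]]'
```

```text
time_s: 11.88
tcp_pos: [0.581, 0.2472, 0.3422]
eef_rot: [-180.0, 0.0, 21.0]
force: [0.5, -0.4, -1.6]
gripper_width: 0.0233
grasp_force: 98.2
```

```bash
python3 -m jog '[[0,0,0.005,0,1],[0,0,0.01,0,1],[0,0,0.01,0,1]]'
```

```text
time_s: 12.25
tcp_pos: [0.581, 0.2473, 0.3392]
eef_rot: [-180.0, 0.0, 21.0]
force: [-0.0, 0.7, -0.5]
gripper_width: 0.0227
grasp_force: 98.2
```

```bash
python3 -m jog '[[0,0,0.003,0,1],[0,0,0.007,0,1],[0,0,0.007,0,1]]'
```

```text
time_s: 12.62
tcp_pos: [0.5811, 0.2473, 0.3377]
eef_rot: [-180.0, -0.0, 21.0]
force: [-1.1, -0.1, 1.7]
gripper_width: 0.023
grasp_force: 98.5
```

```bash
python3 -m jog '[[0,0,0.003,0,1],[0,0,0.007,0,1],[0,0,0.007,0,1]]'
```

```text
time_s: 13.0
tcp_pos: [0.5811, 0.2473, 0.3354]
eef_rot: [-180.0, -0.0, 21.0]
force: [0.4, 0.6, 3.6]
gripper_width: 0.0228
grasp_force: 98.7
```

```bash
python3 -m jog '[[0,0,0.005,0,1],[0,0,0.011,0,1],[0,0,0.011,0,1]]'
```

```text
time_s: 13.38
tcp_pos: [0.581, 0.2474, 0.3321]
eef_rot: [-180.0, -0.0, 21.0]
force: [-1.0, -0.7, 4.8]
gripper_width: 0.023
grasp_force: 98.9
```

```bash
python3 -m jog '[[0,0,0.003,0,1],[0,0,0.006,0,1],[0,0,0.006,0,1]]'
```

```text
time_s: 13.75
tcp_pos: [0.581, 0.2474, 0.3306]
eef_rot: [-180.0, -0.0, 21.0]
force: [-1.8, -0.7, 6.2]
gripper_width: 0.0229
grasp_force: 99.1
```

```bash
python3 -m jog '[[0,0,0.002,0,1],[0,0,0.003,0,1],[0,0,0.003,0,1]]'
```

```text
time_s: 14.12
tcp_pos: [0.5809, 0.2474, 0.3299]
eef_rot: [-180.0, -0.0, 21.0]
force: [-2.7, -0.0, 6.2]
gripper_width: 0.0228
grasp_force: 99.1
```

```bash
python3 -m jog '[[0,0,0.001,0,1],[0,0,0.002,0,1],[0,0,0.002,0,1]]'
```

```text
time_s: 14.5
tcp_pos: [0.5809, 0.2474, 0.3293]
eef_rot: [-180.0, -0.0, 21.0]
force: [-2.0, -0.5, 6.9]
gripper_width: 0.0232
grasp_force: 99.2
```

```bash
python3 -m jog '[[0,0,0.001,0,1],[0,0,0.002,0,1],[0,0,0.002,0,1]]'
```

```text
time_s: 14.88
tcp_pos: [0.5809, 0.2475, 0.3293]
eef_rot: [-180.0, -0.0, 21.0]
force: [-2.5, -0.5, 7.7]
gripper_width: 0.0229
grasp_force: 99.3
```

```bash
python3 -m jog '[[0,0,0.001,0,1],[0,0,0.002,0,1],[0,0,0.002,0,1]]'
```

```text
time_s: 15.25
tcp_pos: [0.5809, 0.2475, 0.3291]
eef_rot: [-180.0, -0.1, 21.0]
force: [-1.9, -1.7, 10.1]
gripper_width: 0.0228
grasp_force: 99.5
```

Stop felt at tcp z ≈ 0.329. Ease outward.

```bash
python3 -m jog '[[0.003,0.001,-0.001,0,1],[0.006,0.002,-0.001,0,1],[0.006,0.002,-0.001,0,1]]'
```

```text
time_s: 15.62
tcp_pos: [0.5821, 0.2477, 0.329]
eef_rot: [-180.0, 0.1, 21.0]
force: [-2.6, -0.8, 10.5]
gripper_width: 0.0231
grasp_force: 99.7
```

```bash
python3 -m jog '[[0.003,0.001,0,0,1],[0.006,0.002,0,0,1],[0.006,0.002,0,0,1]]'
```

```text
time_s: 16.0
tcp_pos: [0.584, 0.248, 0.3289]
eef_rot: [-179.9, 0.1, 21.0]
force: [-3.9, -1.3, 8.5]
gripper_width: 0.0231
grasp_force: 99.6
```

```bash
python3 -m jog '[[0.003,0.001,0,0,1],[0.006,0.002,0,0,1],[0.006,0.002,0,0,1]]'
```

```text
time_s: 16.38
tcp_pos: [0.5855, 0.2481, 0.3287]
eef_rot: [-179.9, 0.1, 21.0]
force: [-3.5, 0.6, 9.0]
gripper_width: 0.0225
grasp_force: 99.7
```

```bash
python3 -m jog '[[0.003,0.001,0,0,1],[0.006,0.002,0,0,1],[0.006,0.002,0,0,1]]'
```

```text
time_s: 16.75
tcp_pos: [0.5874, 0.2483, 0.3284]
eef_rot: [-179.9, 0.1, 21.0]
force: [-3.1, -0.0, 8.2]
gripper_width: 0.0229
grasp_force: 99.5
```

```bash
python3 -m jog '[[0.003,0.001,0,0,1],[0.006,0.002,0,0,1],[0.006,0.002,0,0,1]]'
```

```text
time_s: 17.12
tcp_pos: [0.5904, 0.2475, 0.3264]
eef_rot: [180.0, 0.1, 21.0]
force: [-0.6, -0.4, -0.3]
gripper_width: 0.023
grasp_force: 98.5
```

```bash
python3 -m jog '[[0.003,0.001,0,0,1],[0.006,0.002,0,0,1],[0.006,0.002,0,0,1]]'; python3 - <<'E'
from h import *
d=ctrl.get_image('side')
cv2.imwrite('pics/s4.png',cv2.resize(d['img'][120:180,215:295],(800,600),interpolation=cv2.INTER_CUBIC))
E
```

```text
time_s: 17.5
tcp_pos: [0.5926, 0.2477, 0.3273]
eef_rot: [180.0, 0.0, 21.0]
force: [-0.6, 0.2, -0.9]
gripper_width: 0.0228
grasp_force: 98.5
```

View pics/s4.png

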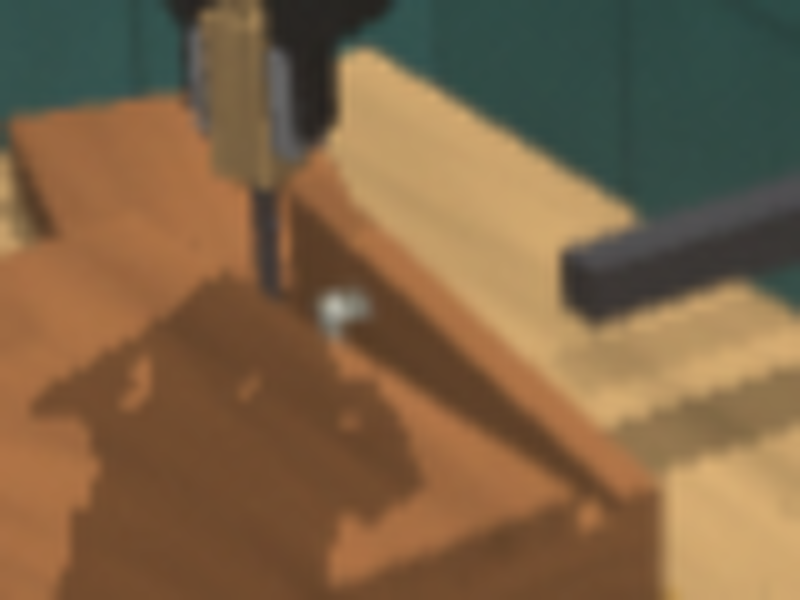

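The rod is clear of the hook and the door is ajar, with the white keeper visible at (340,310) on its inner face. Compute the arc.

```bash
python3 - <<'E'
from h import *
o=ctrl.observe();R=Ro.from_euler('xyz',o["eef_rot"],degrees=True).as_matrix();p=o["tcp_pos"]
u=np.array([-.039,.999]);n=np.array([.999,.039]);h=np.array([.595,.051])
for t in range(4,76,4):
    a=np.radians(t);q=h+.2*(np.cos(a)*u+np.sin(a)*n)-.004*(np.cos(a)*n-np.sin(a)*u)
    P=np.r_[q,.327+min(.02,max(0,(t-8)*.002))]
    print(t,P.round(3),(R.T@(P-p)/.3).round(3),round(np.hypot(*q),3))
E
```

```text
4 [0.597 0.251 0.327] [ 0.018 -0.005  0.001] 0.648
8 [0.611 0.25  0.327] [0.061 0.014 0.001] 0.66
12 [0.625 0.249 0.335] [ 0.102  0.036 -0.025] 0.673
16 [0.639 0.246 0.343] [ 0.142  0.06  -0.052] 0.684
20 [0.652 0.243 0.347] [ 0.18   0.087 -0.065] 0.696
24 [0.665 0.238 0.347] [ 0.216  0.117 -0.065] 0.707
28 [0.678 0.233 0.347] [ 0.249  0.149 -0.065] 0.717
32 [0.691 0.227 0.347] [ 0.281  0.183 -0.065] 0.727
36 [0.703 0.219 0.347] [ 0.31   0.22  -0.065] 0.736
40 [0.714 0.212 0.347] [ 0.336  0.258 -0.065] 0.745
44 [0.725 0.203 0.347] [ 0.359  0.298 -0.065] 0.753
48 [0.735 0.193 0.347] [ 0.38   0.34  -0.065] 0.76
52 [0.745 0.183 0.347] [ 0.398  0.383 -0.065] 0.767
56 [0.754 0.172 0.347] [ 0.412  0.427 -0.065] 0.773
60 [0.762 0.161 0.347] [ 0.424  0.472 -0.065] 0.779
64 [0.769 0.149 0.347] [ 0.432  0.518 -0.065] 0.784
68 [0.776 0.137 0.347] [ 0.438  0.564 -0.065] 0.788
72 [0.781 0.124 0.347] [ 0.44   0.611 -0.065] 0.791
```

```bash
python3 -m jog '[[0.018,-0.003,0,0,1],[0.04,0.005,0,0,1],[0.061,0.014,0,0,1],[0.08,0.025,-0.012,0,1],[0.102,0.036,-0.025,0,1],[0.122,0.048,-0.04,0,1],[0.142,0.06,-0.052,0,1],[0.16,0.073,-0.06,0,1],[0.18,0.087,-0.065,0,1],[0.198,0.1,-0.065,0,1],[0.216,0.117,-0.065,0,1]]' && python3 -m jog '[[0.017,0.016,0,0,1],[0.033,0.032,0,0,1],[0.05,0.05,0,0,1],[0.065,0.066,0,0,1],[0.08,0.085,0,0,1],[0.094,0.103,0,0,1],[0.107,0.122,0,0,1],[0.12,0.141,0,0,1],[0.12,0.141,0,0,1]]'
```

```text
time_s: 18.92
tcp_pos: [0.6659, 0.2382, 0.3472]
eef_rot: [-180.0, -0.0, 21.0]
force: [-0.1, -0.7, -0.9]
gripper_width: 0.0226
grasp_force: 98.3
time_s: 20.05
tcp_pos: [0.7151, 0.2107, 0.347]
eef_rot: [179.9, -0.1, 20.9]
force: [0.8, 0.7, -1.2]
gripper_width: 0.0226
grasp_force: 98.3
```

```bash
python3 -m jog '[[0.012,0.02,0,0,1],[0.024,0.04,0,0,1],[0.035,0.06,0,0,1],[0.045,0.082,0,0,1],[0.054,0.103,0,0,1],[0.063,0.125,0,0,1],[0.07,0.147,0,0,1],[0.077,0.17,0,0,1],[0.083,0.192,0,0,1],[0.089,0.215,0,0,1],[0.093,0.238,0,0,1],[0.097,0.26,0,0,1],[0.1,0.283,0,0,1],[0.103,0.306,0,0,1],[0.104,0.33,0,0,1],[0.105,0.353,0,0,1],[0.105,0.353,0,0,1]]'; python3 - <<'E'
from h import *
d=ctrl.get_image('top')
cv2.imwrite('pics/t5.png',cv2.resize(d['img'][90:270,120:360],(800,600),interpolation=cv2.INTER_CUBIC))
E
```

```text
time_s: 22.18
tcp_pos: [0.7821, 0.1226, 0.3472]
eef_rot: [179.9, -0.0, 20.9]
force: [0.0, -0.7, -0.7]
gripper_width: 0.0232
grasp_force: 98.2
```

View pics/t5.png

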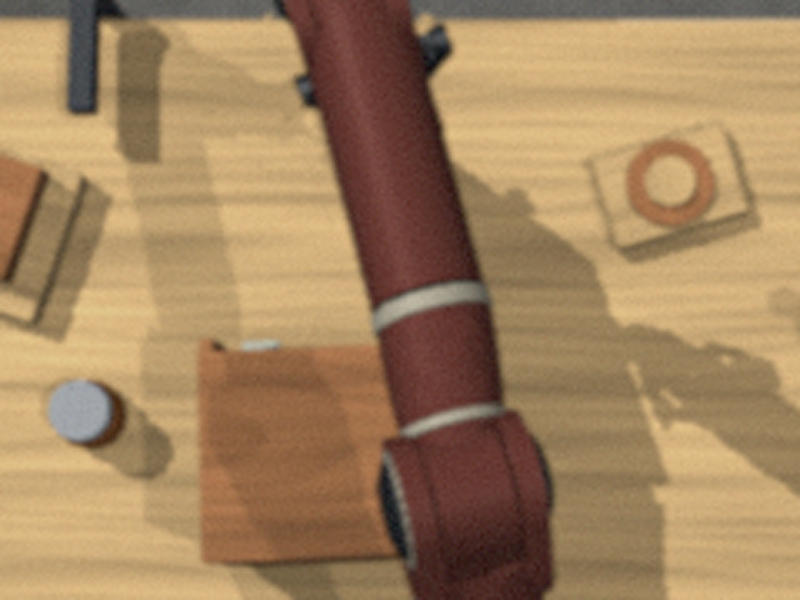

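The top view shows the hook at (260,345) exposed and no door left of the arm, so it's open beneath the arm; I'll verify later. Back off, lift, and return.

```bash
python3 -m jog '[[0,-0.015,0,0,1],[0,-0.029,0,0,1],[0,-0.029,-0.06,0,1],[0,-0.029,-0.14,0,1],[-0.01,-0.02,-0.22,0,1],[-0.06,0.02,-0.27,0,1],[-0.14,0.07,-0.31,0,1],[-0.24,0.15,-0.31,0,1],[-0.35,0.23,-0.31,0,1],[-0.46,0.31,-0.31,0,1],[-0.57,0.4,-0.31,0,1],[-0.67,0.48,-0.31,0,1],[-0.75,0.54,-0.31,0,1],[-0.8,0.58,-0.31,0,1],[-0.8,0.58,-0.31,0,1]]'; python3 - <<'E'
from h import *
need([.4591,-.3749,.44])
E
```

```text
time_s: 24.1
tcp_pos: [0.6189, -0.1262, 0.4405]
eef_rot: [179.9, 0.0, 20.8]
force: [0.1, 1.3, -0.7]
gripper_width: 0.0232
grasp_force: 98.2
tcp [ 0.6189 -0.1262  0.4405] rot [1.7994e+02 1.0000e-02 2.0800e+01] rows [-0.7924  0.5856  0.0023] F [ 0.11  1.27 -0.69]
```

```bash
python3 -m jog '[[-0.07,0.05,0,0,1],[-0.17,0.13,0,0,1],[-0.28,0.21,0,0,1],[-0.4,0.3,0,0,1],[-0.52,0.39,0,0,1],[-0.63,0.47,0,0,1],[-0.71,0.53,0,0,1],[-0.77,0.57,0,0,1],[-0.792,0.586,0,0,1],[-0.792,0.586,0.1,0,1],[-0.792,0.586,0.25,0,1],[-0.792,0.586,0.4,0,1],[-0.792,0.586,0.5,0,1],[-0.792,0.586,0.59,0,1],[-0.792,0.586,0.61,0,1],[-0.792,0.586,0.61,0,1],[-0.792,0.586,0.61,0,1]]'; python3 - <<'E'
from h import *
need([.4591,-.3749,.1627])
t=ctrl.get_image('top');s=ctrl.get_image('side')
a=cv2.resize(t['img'][90:270,120:360],(400,300),interpolation=cv2.INTER_CUBIC)
b=cv2.resize(s['img'][260:350,290:410],(400,300),interpolation=cv2.INTER_CUBIC)
cv2.imwrite('pics/f6.png',np.hstack([a,b]))
E
```

```text
time_s: 26.22
tcp_pos: [0.462, -0.3737, 0.2586]
eef_rot: [179.9, -0.1, 21.0]
force: [-0.4, 0.0, -1.0]
gripper_width: 0.023
grasp_force: 98.2
tcp [ 0.462  -0.3737  0.2586] rot [ 1.7986e+02 -1.1000e-01  2.1030e+01] rows [-0.0112 -0.0005  0.3196] F [-0.42  0.03 -1.04]
```

View pics/f6.png

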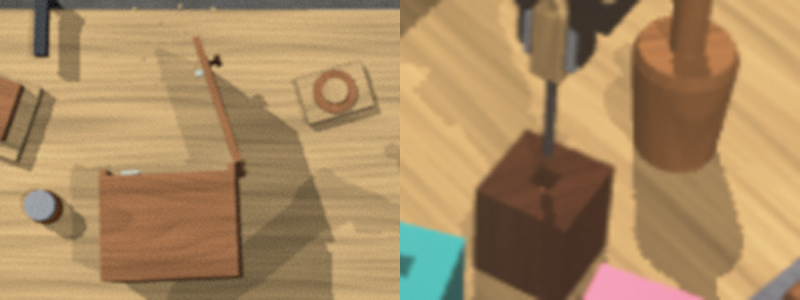

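The door stands open at about 70° (from (238,162) to (197,40)). The rod tip at (548,152) is just above the hole at (546,178).

```bash
python3 - <<'E'
from h import *
d=ctrl.get_image('side');o=ctrl.observe()["tcp_pos"]
print(proj(d,o-[0,0,.1577]),onz(d,(334.1,305.6),o[2]-.1577),onz(d,(333.4,313.3),.08))
need([.4591,-.3749,.1627])
E
```

```text
(np.float64(333.9771579177659), np.float64(305.1263763188711)) [ 0.46069334 -0.37516766  0.10051377] [ 0.45764023 -0.37800585  0.08      ]
tcp [ 0.4614 -0.3738  0.2582] rot [ 1.799e+02 -7.000e-02  2.099e+01] rows [-0.0088 -0.      0.3184] F [ 0.11 -0.92 -1.71]
```

```bash
python3 -m jog '[[-0.009,0.001,0.01,0,1],[-0.009,0.001,0.03,0,1],[-0.009,0.001,0.055,0,1],[-0.009,0.001,0.075,0,1],[-0.009,0.001,0.09,0,1],[-0.009,0.001,0.1,0,1],[-0.009,0.001,0.1,0,1]]'; python3 -c "
from h import *
need([.4591,-.3749,.1637])"
```

```text
time_s: 27.25
tcp_pos: [0.4586, -0.3748, 0.2269]
eef_rot: [-180.0, 0.0, 21.0]
force: [0.1, 0.5, -1.7]
gripper_width: 0.023
grasp_force: 98.2
tcp [ 0.4586 -0.3748  0.2269] rot [-1.7998e+02  1.0000e-02  2.0990e+01] rows [0.0016 0.001  0.2107] F [ 0.15  0.47 -1.7 ]
```

Tip is 11 mm into the hole without contact. Go down.

```bash
python3 -m jog '[[0.001,0,0.04,0,1],[0.001,0,0.08,0,1],[0.001,0,0.12,0,1],[0.001,0,0.155,0,1],[0.001,0,0.18,0,1],[0.001,0,0.198,0,1],[0.001,0,0.207,0,1],[0.001,0,0.21,0,1],[0.001,0,0.21,0,1]]'
```

```text
time_s: 28.38
tcp_pos: [0.459, -0.3749, 0.1643]
eef_rot: [180.0, -0.0, 21.0]
force: [-0.3, 0.3, -1.8]
gripper_width: 0.023
grasp_force: 98.2
```

```bash
python3 -m jog '[[0,0,0.003,0,1],[0,0,0.005,0,1],[0,0,0.005,0,1],[0,0,0.005,0,0.6],[0,0,0.005,0,0.3],[0,0,0.005,0,0],[0,0,0.005,0,0],[0,0,0.005,0,0],[0,0,0.005,0,0],[0,0,0.005,0,0]]' 20 && python3 -m jog '[[0,0,-0.03,0,0],[0,0,-0.08,0,0],[0,0,-0.16,0,0],[0,0,-0.28,0,0],[0,0,-0.4,0,0],[0,0,-0.5,0,0],[0,0,-0.5,0,0],[0,0,-0.5,0,0],[0,0,-0.5,0,0]]'; python3 - <<'E'
from h import *
s=ctrl.get_image('side')
b=cv2.resize(s['img'][260:350,290:410],(800,600),interpolation=cv2.INTER_CUBIC)
cv2.imwrite('pics/f7.png',b)
E
```

```text
time_s: 29.62
tcp_pos: [0.4589, -0.3748, 0.1626]
eef_rot: [-180.0, -0.0, 21.0]
force: [0.6, 0.8, 0.6]
gripper_width: 0.0855
grasp_force: 0.0
time_s: 30.75
tcp_pos: [0.4583, -0.3744, 0.3114]
eef_rot: [-179.9, 0.1, 21.0]
force: [-0.4, 0.5, -0.3]
gripper_width: 0.0852
grasp_force: 0.0
```

View pics/f7.png

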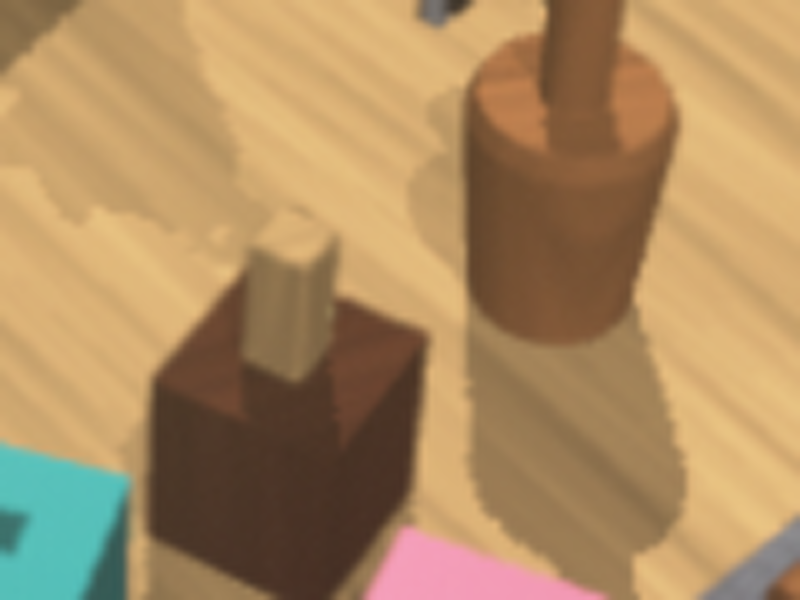

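The handle sits upright and fully down on its block at (290,300), with the mallet standing beside it. Hand in.

```bash
python3 -c "
from rig import ctrl
print(ctrl.job_done())"
```

```text
the job is handed in; nothing more can be done
None
```

The job is handed in with no verdict returned: the hook was pressed at about 12 N, the camera shows the door at about 70°, the pusher stands upright and fully down in its block, and the mallet, plaque and jar were not touched.

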